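# Hook the tongued lid into the control box's groove rail and lower it flat

## Task

Close the plywood control box with its tongued lid board: hold the board tilted, slide its tongue fully home into the groove of the aluminium rail on the box, then lower the board flat so that it locks on the rail and lies flush and square on the box, and let go. Push and lower gently, never forcing or dropping the wood, and leave everything else on the bench where it is.

Things in the scene. Friction and masses are not known exactly. Their poses are not given: they have to be found in the camera images.
- box: Open plywood control box screwed to the bench, 150 (own x) x 244 (own y) mm, rim 85 mm above its origin (centre of underside); z up. On its own -y end lies an aluminium groove rail, 156 mm long in x, opening towards +y. The rail is clamped in slotted holes: square to the box, but shifted as a whole up to 7 mm either way along own y from the places given here; it is rigid, and must be felt.
- groove (a point): Box frame (0, -98, 93.5) mm, axes as the box: where tongue lies when the lid is closed, rail in middle setting (true place up to 7 mm off in y). Also the groove's back wall (y -98, faces +y). Below the tongue a step, y -98 to -88, top z 88; beyond it a trough, top z 84.
- jaw (a point): Box frame (0, -91, 98.5) mm: nose (rounded, radius 2) and underside of the rail's upper jaw, 4 mm thick (top z 102.5), which covers the groove from y -98 to -91 at the middle setting. Axes as the box. The tongue must pass under it.
- lip (a point): Box frame (0, -68, 89) mm: top of the rail's upturned locking lip, square, y -70 to -66 at the middle setting. Axes as the box. The tilted lid (0.3 to 0.4 rad, tongue end down) goes in above the lip until its tip meets the back wall; lowered with the tip kept within about 1 mm of that wall, the lip enters the lid's notch; else the lid stays up on the lip.
- lid: Loose plywood board lying flat on the bench, 150 (own x) x 200 (own y) x 15 mm, 0.25 to 0.45 kg. Origin: centre of its underside. Its own -y edge carries the tongue. Closed: orientation as the box, underside on the rim, origin 14 mm to the box's +y (plus the rail's shift). More than 18 N in all of its contacts on box and rail (wedging included) splits the tongue.
- tongue (a point): Lid frame (0, -112, 8.5) mm, axes as the lid: centre of the tongue's rounded tip. The tongue is 12 mm long (y -112 to -100), 5 mm thick (z 6 to 11), 150 mm wide.
- notch (a point): Lid frame (0, -81, 0) mm, axes as the lid: middle of the notch across the lid's underside, y -86 to -76, 6 mm deep; between notch and tongue a 14 mm strip (y -100 to -86) reaches down to z 0.
- batten (a point): Lid frame (0, 0, 49) mm, axes as the lid: centre of the top of the wooden grip batten on the lid, 90 (x) x 16 (y) mm, z 15 to 49; gripped across its 16 mm (along own y).
- tape_roll: Bystander: blue tape roll lying flat, 96 mm across, 24 mm high; origin at its underside's centre.
- flux_jar: Bystander: small jar, 38 mm across, 45 mm high, standing between box and lid; origin at its underside's centre.
- screwdriver: Bystander: screwdriver lying on the bench, origin under its middle, lies along its own x.
- calipers: Bystander: steel calipers lying flat, 200 mm long along own x, 10 mm high.
- scraper: Bystander: green-handled scraper lying flat, 180 mm long along own x, 18 mm high.
- pliers: Bystander: small pliers lying flat, 120 mm long along own x, 9 mm high.

How it is judged:
On the way:
1. the tongue is in the groove while the lid is held tilted (y of tongue in the frame of box between -0.1075 and -0.089 m and z of tongue in the frame of box between 0.086 and 0.0985 m and angle between lid's own z axis and vertical above 0.12 rad), for 0.1 s.
At the end, for the whole second after the job is handed in: The lid lies at rest on the box's rim, flat within 0.02 rad, tongue tip at its seated height within 2 mm (so the lip is in the notch), not more than 11 mm short of or 9.5 mm beyond the middle-setting place along the box's y and within 10 mm along its x, square within 0.05 rad (y of tongue in the frame of box between -0.1075 and -0.0868 m and z of tongue in the frame of box between 0.0915 and 0.0955 m and x of tongue in the frame of box between -0.01 and 0.01 m and angle between lid's own z axis and vertical below 0.02 rad and angle between the y axis of lid and the y axis of box, either way round below 0.05 rad and linear speed of lid below 0.02 m/s); the robot touches nothing.
It fails at once if the lid is pressed or dropped against the box or its rail with more than 18 N (contact force between lid and box above 18 N).
It fails at once if a bystander on the bench is moved by more than 30 mm (distance of any of tape_roll, flux_jar, screwdriver, calipers, scraper, pliers from where it was at the start of the episode above 0.03 m).
It also fails if it takes over 61 s, if anything falls off the work surface, if the arm or the gripper's body presses on something with over 40 N, if the wrist force passes 120 N, or if a joint passes its speed limit or range.

## Robot

A 7-joint arm with a two-finger parallel gripper is mounted at the origin on the work surface. World frame = base frame: x ahead of the robot, y to its left, z up, the work surface at z = 0. Lengths are in m, angles in rad, forces in N, time in s.
With the tool pointing down it reaches from about 0.35 to 0.9 m from the base axis. Payload 8.1 kg.
Tool frame: the origin (TCP) lies between the finger pads; the fingertips stand manip.tip_extent ahead of it and the grasp point (between the pads) lies 5 mm behind it (manip.tip_extent is the distance from the TCP to the fingertips, in m); z points along the fingers, y is the line along which they close (so a half turn about z gives the same grasp; the last joint's range is limited). The gripper opens to 92 mm and grips with 3 to 60 N. Pads are 19 mm wide; open, the fingers measure 130 mm over their backs; the gripper's body (75 mm by 190 mm) begins 47 mm behind the grasp point.
Start: joints at [-1.271, 0.434, 0.025, 1.573, -0.012, 1.134, -0.075], TCP at [0.245, 0.575, 0.241] pointing down, gripper open.
Joint ranges: [-2.62, 2.62], [-0.44, 2.09], [-1.27, 1.32], [0.08, 2.57], [-1.32, 4.46], [0.12, 2], [-2.74, 2.74]. Speed limits (rad/s): [2.22, 2.22, 3.01, 3.01, 3.14, 3.14, 3.14].

## Interface

Orientations are given as [roll, pitch, yaw] about the fixed x, y, z axes, in that order (R = Rz(yaw) Ry(pitch) Rx(roll)).
In Python, from station import manip gives the robot as it stands.
- The arm moves only by the tool move_arm, never from a script. Its argument "commands" is a list of rows, each a list of 7 numbers: the shift along the world's x, y, z in cm, then the turn, a rotation vector about the world's x, y, z in degrees, then the opening, from -1 (shut) to 1 (fully open). A call has 1 to 5 rows; each row is the pose to reach, as a shift and turn from the pose commanded when the call began; what a row does not reach only later rows make up. A row lasts 1/10 s, in which the tool goes at most 50 mm and 8.59 degrees, less where a joint would pass 70% of its speed; a pose out of reach is approached as far as the arm can. A call with a gripper value outside its range is refused whole. The fingers move at their own pace and stop on an object; "grip_force" is the grip in N (left out, the last holds). Time passes only in rows, so rows that repeat a pose let the fingers close. It gives the time, the measured TCP pose, the force, the opening and the grip force at its end, in the units of the state.
- manip.observe(): the state, without advancing time (a new reading comes with each control period).
- manip.read_camera(name): name is "side" or "top"; returns a dict with "pixels" (384x512x3 uint8, red, green, blue), "camera_matrix" (3x3 intrinsics, pixels), "dist_coeffs" ([k1, k2, p1, p2, k3] as OpenCV has them; the pictures are not rectified), "pose" (4x4, takes a point from camera to world coordinates). Camera axes: x right, y down, z forward; pixel columns grow to the right and rows downward; lengths in m; the calibration is good to about 2 mm. A picture is of the moment at which its call begins. There is no depth.
- manip.close_job(): hands the job in; it is judged then, once.
The state is a dict: "time": time; "joints": joint angles; "qvel": joint speeds; "effort": joint torques, N m; "eef_pos": TCP position; "orientation": TCP orientation; "wrist_force": force on the tool from outside, world axes, zero at the start; "wrist_torque": the same for the moment, N m; "grip_width": finger opening in m; "gripper_force": force on a finger pad.
Only numpy, scipy, OpenCV 4.12 (cv2) and the standard library are available. Lean on these libraries where they do the work, as an engineer would, in place of code of your own. Each camera call takes 0.05 s, during which the arm holds its last target. There are 200 camera calls.

## Working session

There is one attempt and no reset: what is moved stays moved. The work goes in short steps, Python scripts to look and compute and a tool call to move; the robot and the scene stay as the last step left them, time stands still between calls to the robot, and variables do not carry over. Pictures are saved under pics/ and viewed, at most 10 in all, crops included, and the job is handed in when it is done.

Besides the shell and the picture viewer there is one more tool, called as name(argument=value, ...) on one line, values as JSON. move_arm: Moves the arm, as the interface text tells. Its arguments: {"type":"object","properties":{"commands":{"type":"array","items":{"type":"array","items":{"type":"number"}}},"grip_force":{"type":"number"}},"required":["commands"]}

```bash
mkdir -p pics; ls
cat > h.py <<'E'
import numpy as np, cv2, pickle
from station import manip
def snap(n):
    d=manip.read_camera(n); return d
def save(d,f): cv2.imwrite('pics/'+f,d['pixels'][:,:,::-1])
def ray(d,uv):
    p=cv2.undistortPoints(np.array([[uv]],float),np.array(d['camera_matrix']),np.array(d['dist_coeffs']))[0,0]
    T=np.array(d['pose']); return T[:3,3],T[:3,:3]@np.array([p[0],p[1],1.])
def onz(d,uv,z):
    o,r=ray(d,uv); return o+r*(z-o[2])/r[2]
def proj(d,P):
    T=np.linalg.inv(np.array(d['pose'])); P=np.atleast_2d(P).astype(float)
    Q=P@T[:3,:3].T+T[:3,3]
    return cv2.projectPoints(Q,np.zeros(3),np.zeros(3),np.array(d['camera_matrix']),np.array(d['dist_coeffs']))[0][:,0]
E
python3 - <<'E'
from h import *
for n in('top','side'):
    d=snap(n); save(d,n+'0.png'); pickle.dump(d,open(n+'0.pkl','wb')); print(n,np.round(d['pose'],3).tolist(),np.round(d['camera_matrix'],1).tolist())
print(manip.observe(),manip.tip_extent)
E
```

```text
pics
top [[-0.015, -0.987, 0.161, 0.351], [-1.0, 0.015, 0.001, 0.018], [-0.004, -0.161, -0.987, 1.494], [0.0, 0.0, 0.0, 1.0]] [[441.6, 0.0, 251.0], [0.0, 441.6, 198.8], [0.0, 0.0, 1.0]]
side [[0.998, -0.026, 0.063, 0.532], [-0.066, -0.588, 0.807, -0.821], [0.016, -0.809, -0.588, 0.664], [0.0, 0.0, 0.0, 1.0]] [[357.1, 0.0, 255.1], [0.0, 357.1, 190.1], [0.0, 0.0, 1.0]]
{'time': 0.1, 'joints': array([-1.27060246,  0.4351589 ,  0.02495249,  1.57402028, -0.01158369,
        1.13403367, -0.07512252]), 'qvel': array([ 0.00169971, -0.00193898, -0.00222364, -0.00019114,  0.00122046,
        0.00097485, -0.00100064]), 'effort': array([ 3.74754236e-03, -6.69128251e+01,  9.88466106e-01, -3.15147471e+01,
       -6.04740623e-02,  3.74111824e-02,  7.33854722e-05]), 'eef_pos': array([0.24485569, 0.5745391 , 0.24001426]), 'orientation': array([-3.14012371e+00,  1.39581810e-04,  2.73873287e+00]), 'wrist_force': array([0.59958012, 1.48588385, 0.01723608]), 'wrist_torque': array([-0.01760237,  0.04721189,  0.01420872]), 'gripper_force': 0.0, 'grip_width': 0.09158825978062567} 0.014
```

View pics/top0.png

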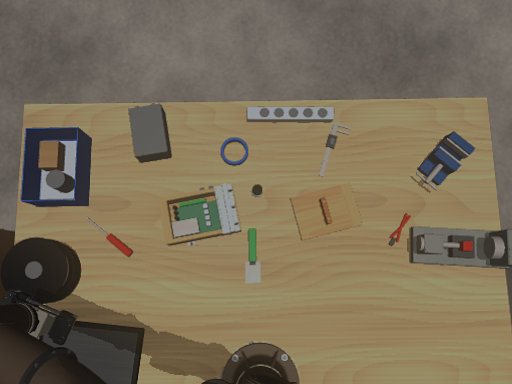

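View pics/side0.png

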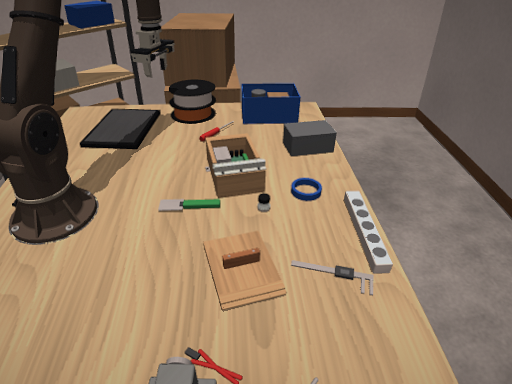

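The top view shows the box around px (200,214) with its rail on the right, world −y side, the lid around (326,211), and the jar at (257,190) between them. I'll enlarge both views.

Run:
```python
from h import *
t=pickle.load(open('top0.pkl','rb'));s=pickle.load(open('side0.pkl','rb'))
a=t['pixels'][175:250,155:255,::-1];b=t['pixels'][175:250,280:380,::-1]
cv2.imwrite('pics/tc.png',np.vstack([cv2.resize(a,None,fx=4,fy=4,interpolation=2),cv2.resize(b,None,fx=4,fy=4,interpolation=2)]))
c=s['pixels'][130:310,195:295,::-1]
a=cv2.resize(s['pixels'][130:205,195:295,::-1],None,fx=4,fy=4,interpolation=2);b=cv2.resize(s['pixels'][230:305,195:295,::-1],None,fx=4,fy=4,interpolation=2)
cv2.imwrite('pics/sc.png',np.vstack([a,b]))
```

```text
(no output)
```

View pics/tc.png

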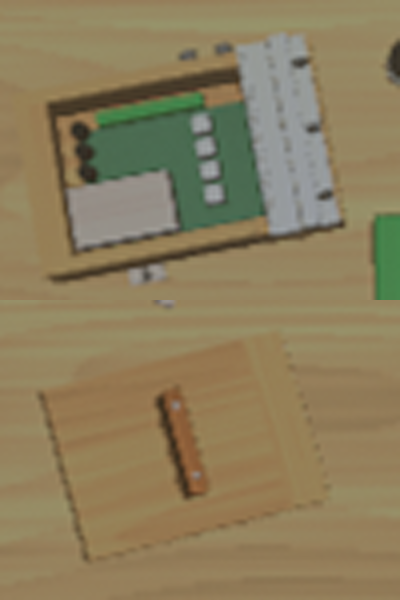

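View pics/sc.png

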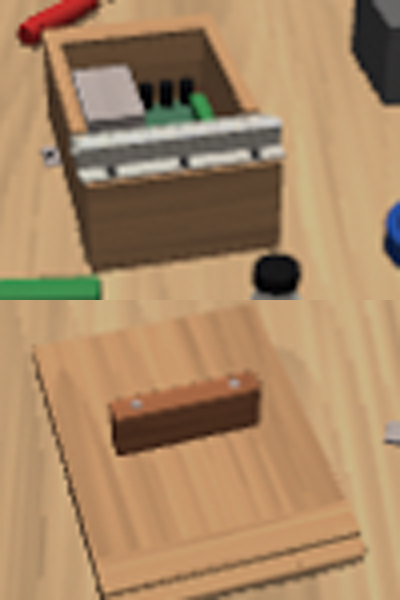

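The tongue and rail are both on the −y side, so lid and box are similarly oriented. Next I'll fit the poses from hand-read corners.

```bash
cat > fit.py <<'E'
from h import *
from scipy.optimize import least_squares
t=pickle.load(open('top0.pkl','rb'));s=pickle.load(open('side0.pkl','rb'))
TB=lambda u,v:(155+u/4-.375,175+v/4-.375)
TL=lambda u,v:(280+u/4-.375,175+(v-300)/4-.375)
SB=lambda u,v:(195+u/4-.375,130+v/4-.375)
SL=lambda u,v:(195+u/4-.375,230+(v-300)/4-.375)
lid=[(s,SL(35,350),(-75,100,15)),(s,SL(255,303),(75,100,15)),
(s,SL(113,418),(-45,-8,49)),(s,SL(262,385),(45,-8,49)),(s,SL(118,455),(-45,-8,15)),(s,SL(260,420),(45,-8,15)),
(s,SL(105,596),(-75,-100,15)),(s,SL(359,536),(75,-100,15)),
(t,TL(40,392),(75,100,15)),(t,TL(87,561),(-75,100,0))]
box=[(s,SB(97,270),(-75,-122,0)),(s,SB(278,245),(75,-122,0)),(s,SB(43,33),(-75,122,85)),(s,SB(208,20),(75,122,85)),
(t,TB(55,279),(-75,122,0))]
def pts(p,L):
    c,q=np.cos(p[2]),np.sin(p[2]);L=np.array(L,float)/1000
    return L@np.array([[c,-q,0],[q,c,0],[0,0,1]]).T+[p[0],p[1],0]
def fit(C,x0):
    f=lambda p:np.concatenate([proj(d,pts(p,[P]))[0]-np.array(u) for d,u,P in C])
    r=least_squares(f,x0,loss='soft_l1');print(np.round(r.x,4),np.degrees(r.x[2]).round(2));print(np.round(f(r.x).reshape(-1,2),1).tolist());return r.x
E
python3 - <<'E'
from fit import *
L=fit(lid,[.6,-.25,.2]);B=fit(box,[.6,.2,.2])
np.save('LB.npy',[L,B])
def dr(img,d,p,segs,f,o,col):
    for a,b in segs:
        q=(proj(d,pts(p,[a,b]))-o+.5)*f
        cv2.line(img,tuple(map(int,q[0])),tuple(map(int,q[1])),col,1)
def rect(x,y0,y1,z):return [((-x,y0,z),(x,y0,z)),((x,y0,z),(x,y1,z)),((x,y1,z),(-x,y1,z)),((-x,y1,z),(-x,y0,z))]
sl=rect(75,-100,100,15)+rect(45,-8,8,49)+rect(75,-112,100,6)
sb=rect(75,-122,122,85)+rect(75,-122,122,0)+rect(78,-98,-91,102.5)+rect(78,-70,-66,89)
out=[]
for d,(x,y,x2,y2) in ((t,(155,170,375,250)),):
    im=cv2.resize(d['pixels'][y:y2,x:x2,::-1],None,fx=3.6,fy=3.6,interpolation=2)
    dr(im,d,L,sl,3.6,(x,y),(0,0,255));dr(im,d,B,sb,3.6,(x,y),(255,0,0));out.append(im)
row=[]
for x,y,x2,y2 in ((190,130,300,210),(190,230,300,310)):
    im=cv2.resize(s['pixels'][y:y2,x:x2,::-1],None,fx=3.6,fy=3.6,interpolation=2)
    dr(im,s,L,sl,3.6,(x,y),(0,0,255));dr(im,s,B,sb,3.6,(x,y),(255,0,0));row.append(im)
cv2.imwrite('pics/ov.png',np.vstack([out[0],np.hstack(row)]))
E
```

```text
[ 0.5482 -0.2272  0.2389] 13.69
[[-0.6, -1.1], [-0.4, -0.4], [0.4, 0.1], [0.1, 0.4], [-0.3, 0.7], [0.2, 1.5], [-0.5, -0.7], [0.6, -1.5], [0.5, -0.9], [0.1, 0.1]]
[0.5382 0.1917 0.1835] 10.51
[[-1.0, 0.1], [0.8, -0.1], [-0.1, -1.4], [0.6, -2.5], [1.0, 0.4]]
```

View pics/ov.png

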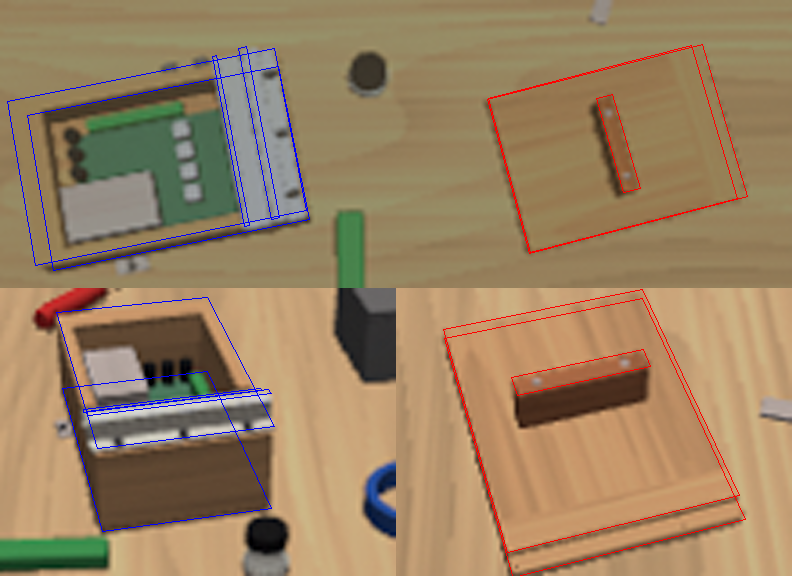

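The lid fits within about 1 px. The box's far end is off by about 2 px, so I'll take a closer crop of the box.

Run:
```python
from fit import *
a=cv2.resize(t['pixels'][180:248,158:244,::-1],None,fx=8,fy=8,interpolation=cv2.INTER_CUBIC)[:, :]
b=cv2.resize(s['pixels'][130:202,200:272,::-1],None,fx=8,fy=8,interpolation=cv2.INTER_CUBIC)
a=cv2.resize(a,None,fx=.58,fy=.58);b=cv2.resize(b,None,fx=.69,fy=.69)
f=np.zeros((398,800,3),np.uint8);f[:a.shape[0],:a.shape[1]]=a[:, :400] if a.shape[1]>400 else a;f[:b.shape[0],400:400+b.shape[1]]=b
f=cv2.convertScaleAbs(f,alpha=1.6,beta=10)
print(a.shape,b.shape);cv2.imwrite('pics/bx.png',f)
```

```text
(316, 399, 3) (397, 397, 3)
```

View pics/bx.png

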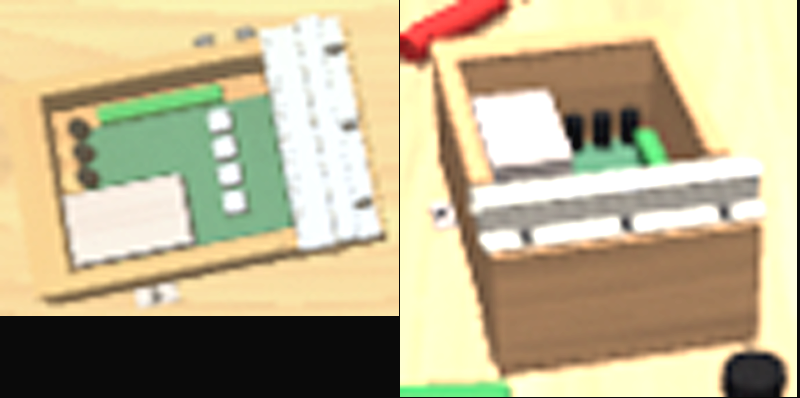

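Run:
```python
from fit import *
A=lambda u,v:(158+u/4.64-.4,180+v/4.64-.4)
S=lambda u,v:(200+(u-400)/5.51-.4,130+v/5.51-.4)
C=[(t,A(45,300),(-75,122,0)),(t,A(383,238),(-75,-122,0)),(s,S(503,375),(-75,-122,0)),(s,S(757,340),(75,-122,0))]
R=[(t,A(262,32),(78,-66,89)),(t,A(300,250),(-78,-66,89))]
def f(p): 
    r=[proj(d,pts(p,[P]))[0]-u for d,u,P in C]+[proj(d,pts(p,[np.add(P,(0,p[3]*1000,0))]))[0]-u for d,u,P in R]
    return np.concatenate(r)
r=least_squares(f,[.54,.19,.18,0],loss='soft_l1',x_scale=[.01,.01,.01,.01]);print(r.x,np.degrees(r.x[2]));print(f(r.x).reshape(-1,2).round(1).tolist())
L,_=np.load('LB.npy');np.save('LB.npy',[L,r.x[:3]])
for n,P in(('jar',onz(t,(257,187.5),.045)),('jarS',onz(s,(264,209),0))):print(n,P.round(3))
for n,p in(('lid',L),('box',r.x[:3])):print(n,p.round(4))
```

```text
[ 5.37917258e-01  1.91957279e-01  1.66667874e-01 -7.75907703e-05] 9.549365764773881
[[1.5, 0.1], [-0.1, 0.3], [-1.2, -0.6], [-0.1, -0.3], [-0.1, -1.0], [-0.1, -0.6]]
jar [ 0.626 -0.     0.045]
jarS [ 0.623 -0.006  0.   ]
lid [ 0.5482 -0.2272  0.2389]
box [0.5379 0.192  0.1667]
```

move_arm(commands=[[1.5,-4,0,0,0,1.8,1],[3,-8,0,0,0,3.6,1],[4.5,-12,0,0,0,5.5,1],[6,-16,0,0,0,7.3,1],[7.5,-20,0,0,0,9.2,1]], grip_force=45)

```text
time: 0.6
eef_pos: [0.3203, 0.3731, 0.2405]
orientation: [-3.141, -0.0, 2.901]
wrist_force: [1.5, 0.1, -0.3]
grip_width: 0.0916
gripper_force: 0.0
```

move_arm(commands=[[1.5,-4,0,0,0,1.8,1],[3,-8,0,0,0,3.6,1],[4.5,-12,0,0,0,5.5,1],[6,-16,0,0,0,7.3,1],[7.5,-20,0,0,0,9.2,1]])

```text
time: 1.1
eef_pos: [0.3951, 0.1732, 0.2407]
orientation: [3.142, -0.0, 3.061]
wrist_force: [0.9, 0.6, 0.6]
grip_width: 0.092
gripper_force: 0.0
```

move_arm(commands=[[1.5,-4,0,0,0,1.8,1],[3,-8,0,0,0,3.6,1],[4.5,-12,0,0,0,5.5,1],[6,-16,0,0,0,7.3,1],[7.5,-20,0,0,0,9.2,1]])

```text
time: 1.6
eef_pos: [0.4701, -0.0267, 0.2407]
orientation: [3.141, -0.0, -3.061]
wrist_force: [0.5, 0.9, -0.2]
grip_width: 0.0917
gripper_force: 0.0
```

move_arm(commands=[[1.5,-4,-2,0,0,1.8,1],[3,-8,-4,0,0,3.6,1],[4.5,-12,-6,0,0,5.5,1],[6,-16,-8,0,0,7.3,1],[7.8,-20.2,-10,0,0,9.2,1]])

```text
time: 2.1
eef_pos: [0.5481, -0.2282, 0.1395]
orientation: [3.141, -0.001, -2.9]
wrist_force: [0.9, 0.4, 0.5]
grip_width: 0.0919
gripper_force: 0.0
```

move_arm(commands=[[0,0.1,-3,0,0,0,1],[0,0.1,-6,0,0,0,1],[0,0.1,-8.5,0,0,0,1],[0,0.1,-10,0,0,0,1],[0,0.1,-10.6,0,0,0,1]])

```text
time: 2.6
eef_pos: [0.5472, -0.2256, 0.0332]
orientation: [3.14, -0.002, -2.902]
wrist_force: [-1.1, 0.8, 0.2]
grip_width: 0.0918
gripper_force: 0.0
```

move_arm(commands=[[0,0,0,0,0,0,0],[0,0,0,0,0,0,-0.4],[0,0,0,0,0,0,-0.6],[0,0,0,0,0,0,-1],[0,0,0,0,0,0,-1]])

```text
time: 3.1
eef_pos: [0.5484, -0.2261, 0.0354]
orientation: [-3.141, 0.001, -2.902]
wrist_force: [0.6, -0.3, 0.7]
grip_width: 0.0565
gripper_force: 0.0
```

move_arm(commands=[[0,0,0,0,0,0,-1],[0,0,0,0,0,0,-1],[0,0,0,0,0,0,-1],[0,0,0,0,0,0,-1]])

```text
time: 3.5
eef_pos: [0.5481, -0.226, 0.0347]
orientation: [3.142, 0.0, -2.902]
wrist_force: [-0.1, -0.1, -1.0]
grip_width: 0.0245
gripper_force: 0.0
```

move_arm(commands=[[0,0,0,0,0,0,-1],[0,0,0,0,0,0,-1],[0,0,0,0,0,0,-1],[0,0,0,0,0,0,-1]])

```text
time: 3.9
eef_pos: [0.548, -0.2262, 0.0347]
orientation: [-3.141, 0.0, -2.902]
wrist_force: [1.8, -1.3, -0.5]
grip_width: 0.0158
gripper_force: 45.0
```

Run:
```python
from h import *
for _ in range(3):
    snap('side')
    o=manip.observe();print(o['eef_pos'],o['orientation'],o['grip_width'],o['gripper_force'],o['wrist_force'],o['joints'].round(2))
d=snap('side');save(d,'g.png');t=snap('top');pickle.dump((d,t),open('g.pkl','wb'))
```

```text
[ 0.54807342 -0.2261828   0.03473412] [-3.14138497e+00  6.62154818e-05 -2.90226455e+00] 0.015589353217396979 44.99982833862305 [ 0.78989001 -1.14526131 -0.94564312] [ 0.1   0.63  0.29  1.87 -0.28  0.68  2.36]
[ 0.54803235 -0.22619699  0.03471364] [-3.14140703e+00 -8.23419992e-07 -2.90233984e+00] 0.01565049569524761 44.9996817111969 [ 0.51984121 -1.4169753  -1.85516656] [ 0.1   0.63  0.29  1.87 -0.28  0.68  2.36]
[ 0.54805186 -0.22616611  0.03471471] [-3.14143113e+00  4.76914884e-05 -2.90228644e+00] 0.016101064555073305 44.99964416027069 [-0.02565542 -0.85586304 -2.00261839] [ 0.1   0.63  0.29  1.87 -0.28  0.68  2.36]
```

```bash
cat > plan.py <<'E'
from h import *
from scipy.spatial.transform import Rotation as R
import sys
BX=np.array([.538,.192]);YB=.175
Rb=R.from_euler('z',YB)
H=.0347
def tcp(x,yt,zt,th):  # tongue tip in box frame (mm), tilt -> TCP
    Rl=Rb*R.from_euler('x',th)
    tip=Rb.apply(np.array([x,yt,zt])/1000)+[*BX,0]
    p=tip+Rl.apply(np.array([0,112,H*1000-8.5])/1000)
    return p,Rl*R.from_euler('xyz',[np.pi,0,np.pi])
def inv(p,Rt):
    Rl=Rt*R.from_euler('xyz',[np.pi,0,np.pi]).inv()
    o=np.array(p)-Rl.apply([0,0,H]); tip=Rb.inv().apply(o+Rl.apply([0,-.112,.0085])-[*BX,0])*1000
    e=(Rb.inv()*Rl).as_euler('ZYX'); return tip.round(2),e[::-1].round(4)
def load():return pickle.load(open('cmd.pkl','rb'))
def go(targets,record=True):
    p0,q0=load();R0=R.from_quat(q0);out=[]
    for t in targets:
        p,Rt=tcp(*t);out.append([*((p-p0)*100).round(2).tolist(),*np.degrees((Rt*R0.inv()).as_rotvec()).round(2).tolist(),-1])
    print(out)
    if record:
        r=out[-1];pickle.dump((p0+np.array(r[:3])/100,(R.from_rotvec(np.radians(r[3:6]))*R0).as_quat()),open('cmd.pkl','wb'))
def state(n=4):
    F=[]
    for _ in range(n):
        snap('side');o=manip.observe();F.append(np.r_[o['wrist_force'],o['wrist_torque']])
    F=np.mean(F,0)
    print('t',o['time'],'tip,eul',*inv(o['eef_pos'],R.from_euler('xyz',o['orientation'])),'F(box)',Rb.inv().apply(F[:3]).round(2),'T',Rb.inv().apply(F[3:]).round(2),'grip',o['grip_width'].round(4))
E
python3 - <<'E'
from plan import *
pickle.dump((np.array([.54805,-.22618,.0347+.17]),R.from_euler('xyz',[-3.1414,0,-2.9023]).as_quat()),open('cmd.pkl','wb'))
p,q=load();print(inv(p,R.from_quat(q)))
p,Rt=tcp(0,-70,130,.33);print(p)
E
```

```text
(array([ -55.72, -525.32,  178.52]), array([-0.0002, -0.    ,  0.0643]))
[0.5332178  0.2190473  0.19107913]
```

move_arm(commands=[[0,0,1,0,0,0,-1],[0,0,4,0,0,0,-1],[0,0,8.5,0,0,0,-1],[0,0,13,0,0,0,-1],[0,0,17,0,0,0,-1]])

```text
time: 4.65
eef_pos: [0.5475, -0.2257, 0.2073]
orientation: [3.141, 0.0, -2.902]
wrist_force: [0.8, 0.1, -3.5]
grip_width: 0.0156
gripper_force: 45.0
```

Run:
```python
from plan import *
state(4)
p0,q0=load();a=inv(p0,R.from_quat(q0))
s=np.array([*a[0],a[1][0]]);e=np.array([0,-70,135,.33])
print(s)
# tip path, 11 rows, keep z up; yaw handled by going first
T=[s+(e-s)*[f,f,1-(1-f)**1,f] for f in np.linspace(0,1,13)[1:]]
for k in range(0,12,4):go(T[k:k+4])
```

```text
Traceback (most recent call last):
  File "plan.py", line 29, in state
    print('t',o['time'],'tip,eul',*inv(o['eef_pos'],R.from_euler('xyz',o['orientation'])),'F(box)',Rb.inv().apply(F[:3]).round(2),'T',Rb.inv().apply(F[3:]).round(2),'grip',o['grip_width'].round(4))
                                                                                                                                                                            ^^^^^^^^^^^^^^^^^^^^^
AttributeError: 'float' object has no attribute 'round'
```

```bash
sed -i "s/o\['grip_width'\].round(4)/round(o['grip_width'],4)/" plan.py
python3 - <<'E'
from plan import *
state(2)
p0,q0=load();a=inv(p0,R.from_quat(q0))
s=np.array([*a[0],a[1][0]]);e=np.array([0,-70,135,.33])
T=[s+(e-s)*f for f in np.linspace(0,1,13)[1:]]
for k in range(0,12,4):go(T[k:k+4])
E
```

```text
t 4.95 tip,eul [ -56.65 -524.18  177.08] [0.0017 0.0022 0.0647] F(box) [-1.11  0.2  -4.23] T [0.09 0.03 0.  ] grip 0.0155
[[0.51, 3.89, -0.06, 1.54, 0.32, -3.68, -1], [0.33, 7.62, -0.11, 3.09, 0.65, -3.68, -1], [0.14, 11.35, -0.17, 4.63, 0.97, -3.68, -1], [-0.05, 15.07, -0.24, 6.17, 1.3, -3.68, -1]]
[[-0.18, 3.71, -0.06, 1.55, 0.27, -0.0, -1], [-0.36, 7.41, -0.13, 3.11, 0.55, -0.0, -1], [-0.55, 11.1, -0.2, 4.66, 0.82, -0.0, -1], [-0.73, 14.79, -0.28, 6.21, 1.1, -0.0, -1]]
[[-0.17, 3.67, -0.08, 1.55, 0.27, -0.0, -1], [-0.35, 7.34, -0.16, 3.11, 0.54, -0.0, -1], [-0.53, 11.01, -0.25, 4.66, 0.82, -0.0, -1], [-0.7, 14.66, -0.34, 6.21, 1.09, -0.0, -1]]
```

move_arm(commands=[[0.51,3.89,-0.06,1.54,0.32,-3.68,-1],[0.33,7.62,-0.11,3.09,0.65,-3.68,-1],[0.14,11.35,-0.17,4.63,0.97,-3.68,-1],[-0.05,15.07,-0.24,6.17,1.3,-3.68,-1]])

```text
time: 5.35
eef_pos: [0.5462, -0.0737, 0.2005]
orientation: [3.03, -0.004, -2.967]
wrist_force: [0.3, 0.0, -3.4]
grip_width: 0.0156
gripper_force: 45.0
```

move_arm(commands=[[-0.18,3.71,-0.06,1.55,0.27,0,-1],[-0.36,7.41,-0.13,3.11,0.55,0,-1],[-0.55,11.1,-0.2,4.66,0.82,0,-1],[-0.73,14.79,-0.28,6.21,1.1,0,-1]])

```text
time: 5.75
eef_pos: [0.5388, 0.0739, 0.1978]
orientation: [2.92, -0.004, -2.967]
wrist_force: [1.2, -0.5, -3.8]
grip_width: 0.0156
gripper_force: 45.0
```

move_arm(commands=[[-0.17,3.67,-0.08,1.55,0.27,0,-1],[-0.35,7.34,-0.16,3.11,0.54,0,-1],[-0.53,11.01,-0.25,4.66,0.82,0,-1],[-0.7,14.66,-0.34,6.21,1.09,0,-1]])

```text
time: 6.15
eef_pos: [0.5319, 0.2202, 0.1942]
orientation: [2.811, -0.004, -2.967]
wrist_force: [-0.5, 0.0, -3.1]
grip_width: 0.0161
gripper_force: 45.0
```

Run:
```python
from plan import *
state(8)
d=snap('side');t=snap('top');pickle.dump((d,t),open('c.pkl','wb'))
a=cv2.resize(d['pixels'][110:210,190:300,::-1],None,fx=5,fy=5,interpolation=2)
o=manip.observe();Rt=R.from_euler('xyz',o['orientation']);Rl=Rt*R.from_euler('xyz',[np.pi,0,np.pi]).inv();org=o['eef_pos']-Rl.apply([0,0,H])
def ln(pts,f,col):
    for A,B in pts:
        q=(proj(d,[f(A),f(B)])-(190,110)+.5)*5
        cv2.line(a,tuple(map(int,q[0])),tuple(map(int,q[1])),col,1)
ln([((-75,-100,15),(75,-100,15)),((-75,-112,8.5),(75,-112,8.5)),((-75,100,15),(75,100,15)),((75,-100,15),(75,100,15)),((-45,-8,49),(45,-8,49))],lambda P:org+Rl.apply(np.array(P)/1000),(0,0,255))
fb=lambda P:Rb.apply(np.array(P)/1000)+[*BX,0]
ln([((-75,-122,0),(75,-122,0)),((-75,-122,0),(-75,-122,85)),((75,-122,0),(75,-122,85)),((-78,-91,102.5),(78,-91,102.5)),((-75,-122,85),(-75,122,85))],fb,(255,0,0))
cv2.imwrite('pics/c.png',a)
```

```text
t 6.55 tip,eul [ -0.33 -71.26 134.57] [ 0.3293  0.0008 -0.0016] F(box) [ 0.14  0.83 -3.86] T [-0.56  0.   -0.  ] grip 0.0154
```

View pics/c.png

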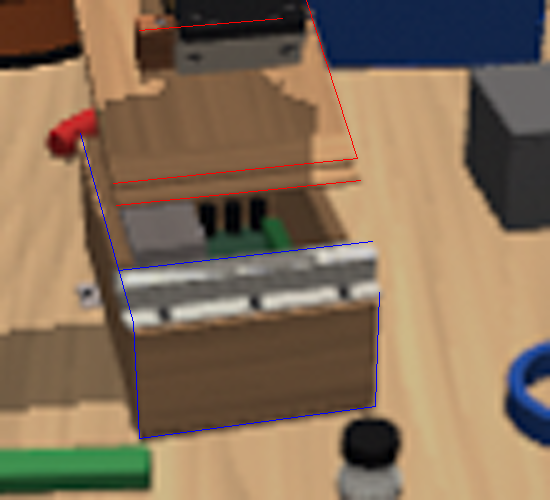

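The overlay matches the lid and the box. The rail appears slightly toward −y. I'll descend to the approach point.

```bash
cat >> plan.py <<'E'
def sync():
    P=[];E=[]
    for _ in range(4):
        snap('side');o=manip.observe();P.append(o['eef_pos']);E.append(R.from_euler('xyz',o['orientation']).as_quat())
    pickle.dump((np.mean(P,0),R.from_quat(E).mean().as_quat()),open('cmd.pkl','wb'))
    p,q=load();print('sync',inv(p,R.from_quat(q)))
E
python3 - <<'E'
from plan import *
sync()
go([(0,-72,125,.33),(0,-74,115,.33),(0,-76,107,.33),(0,-77,101,.33),(0,-78,97,.33)])
E
```

```text
sync (array([ 3.0000e-02, -7.0390e+01,  1.3509e+02]), array([ 3.3e-01, -2.0e-04, -7.0e-04]))
[[0.02, -0.16, -1.01, -0.0, 0.01, 0.04, -1], [0.05, -0.36, -2.01, -0.0, 0.01, 0.04, -1], [0.09, -0.55, -2.81, -0.0, 0.01, 0.04, -1], [0.11, -0.65, -3.41, -0.0, 0.01, 0.04, -1], [0.12, -0.75, -3.81, -0.0, 0.01, 0.04, -1]]
```

move_arm(commands=[[0.02,-0.16,-1.01,0,0,0,-1],[0.05,-0.36,-2.01,0,0,0,-1],[0.09,-0.55,-2.81,0,0,0,-1],[0.11,-0.65,-3.41,0,0,0,-1],[0.12,-0.75,-3.81,0,0,0,-1]])

```text
time: 7.35
eef_pos: [0.5342, 0.2114, 0.157]
orientation: [2.812, -0.001, -2.967]
wrist_force: [0.5, 0.4, -3.4]
grip_width: 0.0156
gripper_force: 45.0
```

Run:
```python
from plan import *
state(8)
go([(0,-80,95.5,.33),(0,-82,94.8,.33),(0,-84,94.5,.33)])
go([(0,-85,94.4,.33),(0,-86,94.3,.33),(0,-87,94.2,.33)])
go([(0,-88,94.1,.33),(0,-89,94,.33),(0,-90,93.9,.33)])
go([(0,-91,93.7,.33),(0,-92,93.5,.33),(0,-93,93.3,.33)])
```

```text
t 7.75 tip,eul [  0.2 -77.3  97.3] [ 3.303e-01 -8.000e-04  3.000e-04] F(box) [ 0.09  0.1  -3.76] T [-0.62 -0.01 -0.  ] grip 0.0155
[[0.04, -0.2, -0.15, -0.0, -0.0, -0.0, -1], [0.07, -0.39, -0.22, -0.0, -0.0, -0.0, -1], [0.11, -0.59, -0.25, -0.0, -0.0, -0.0, -1]]
[[0.02, -0.1, -0.01, -0.0, -0.0, -0.0, -1], [0.03, -0.2, -0.02, -0.0, -0.0, -0.0, -1], [0.05, -0.3, -0.03, -0.0, -0.0, -0.0, -1]]
[[0.02, -0.1, -0.01, -0.0, -0.0, -0.0, -1], [0.04, -0.19, -0.02, -0.0, -0.0, -0.0, -1], [0.05, -0.29, -0.03, -0.0, -0.0, -0.0, -1]]
[[0.02, -0.1, -0.02, -0.0, -0.0, -0.0, -1], [0.04, -0.2, -0.04, -0.0, -0.0, -0.0, -1], [0.05, -0.3, -0.06, -0.0, -0.0, -0.0, -1]]
```

move_arm(commands=[[0.04,-0.2,-0.15,0,0,0,-1],[0.07,-0.39,-0.22,0,0,0,-1],[0.11,-0.59,-0.25,0,0,0,-1],[0.11,-0.59,-0.25,0,0,0,-1]])

```text
time: 8.15
eef_pos: [0.5356, 0.2052, 0.1554]
orientation: [2.812, -0.0, -2.967]
wrist_force: [0.9, -0.1, -3.5]
grip_width: 0.016
gripper_force: 45.0
```

move_arm(commands=[[0.02,-0.1,-0.01,0,0,0,-1],[0.03,-0.2,-0.02,0,0,0,-1],[0.05,-0.3,-0.03,0,0,0,-1],[0.05,-0.3,-0.03,0,0,0,-1]])

```text
time: 8.55
eef_pos: [0.5361, 0.2026, 0.1552]
orientation: [2.812, 0.0, -2.967]
wrist_force: [-0.0, 0.4, -3.8]
grip_width: 0.0154
gripper_force: 45.0
```

Run:
```python
from plan import *
state(5)
```

```text
t 8.8 tip,eul [-6.000e-02 -8.641e+01  9.413e+01] [ 3.302e-01 -1.000e-04  2.000e-04] F(box) [ 0.24 -0.09 -3.69] T [-0.63 -0.   -0.01] grip 0.016
```

No contact yet, so I'll continue.

move_arm(commands=[[0.02,-0.1,-0.01,0,0,0,-1],[0.04,-0.19,-0.02,0,0,0,-1],[0.05,-0.29,-0.03,0,0,0,-1],[0.05,-0.29,-0.03,0,0,0,-1]])

```text
time: 9.2
eef_pos: [0.5366, 0.1996, 0.1549]
orientation: [2.812, 0.0, -2.967]
wrist_force: [0.1, 0.7, -3.4]
grip_width: 0.0157
gripper_force: 45.0
```

Run:
```python
from plan import *
state(4)
```

```text
t 9.4 tip,eul [-7.000e-02 -8.940e+01  9.384e+01] [ 3.302e-01 -1.000e-04  1.000e-04] F(box) [-0.1   0.17 -3.77] T [-0.62 -0.    0.03] grip 0.0159
```

move_arm(commands=[[0.02,-0.1,-0.02,0,0,0,-1],[0.04,-0.2,-0.04,0,0,0,-1],[0.05,-0.3,-0.06,0,0,0,-1],[0.05,-0.3,-0.06,0,0,0,-1]])

```text
time: 9.8
eef_pos: [0.5371, 0.1966, 0.1543]
orientation: [2.812, 0.0, -2.967]
wrist_force: [0.7, -0.0, -3.9]
grip_width: 0.016
gripper_force: 45.0
```

Run:
```python
from plan import *
state(4)
go([(0,-93.7,93.1,.33),(0,-94.4,93.0,.33),(0,-95,92.8,.33)])
go([(0,-95.7,92.7,.33),(0,-96.4,92.5,.33),(0,-97,92.4,.33)])
```

```text
t 10.0 tip,eul [-8.000e-02 -9.242e+01  9.325e+01] [ 3.302e-01 -1.000e-04  2.000e-04] F(box) [ 0.11 -0.25 -3.54] T [-0.63 -0.    0.01] grip 0.0157
[[0.02, -0.07, -0.02, -0.0, -0.0, -0.0, -1], [0.03, -0.14, -0.03, -0.0, -0.0, -0.0, -1], [0.04, -0.19, -0.05, -0.0, -0.0, -0.0, -1]]
[[0.01, -0.07, -0.01, -0.0, -0.0, -0.0, -1], [0.02, -0.14, -0.03, -0.0, -0.0, -0.0, -1], [0.03, -0.2, -0.04, -0.0, -0.0, -0.0, -1]]
```

move_arm(commands=[[0.02,-0.07,-0.02,0,0,0,-1],[0.03,-0.14,-0.03,0,0,0,-1],[0.04,-0.19,-0.05,0,0,0,-1],[0.04,-0.19,-0.05,0,0,0,-1]])

```text
time: 10.4
eef_pos: [0.5375, 0.1948, 0.1538]
orientation: [2.812, 0.0, -2.967]
wrist_force: [0.2, -0.5, -4.2]
grip_width: 0.0159
gripper_force: 45.0
```

Run:
```python
from plan import *
state(4)
```

```text
t 10.6 tip,eul [ -0.   -94.37  92.75] [ 3.302e-01 -1.000e-04  2.000e-04] F(box) [-0.5  -0.22 -3.74] T [-0.62  0.   -0.01] grip 0.0156
```

move_arm(commands=[[0.01,-0.07,-0.01,0,0,0,-1],[0.02,-0.14,-0.03,0,0,0,-1],[0.03,-0.2,-0.04,0,0,0,-1],[0.03,-0.2,-0.04,0,0,0,-1]])

```text
time: 11.0
eef_pos: [0.5378, 0.1928, 0.1534]
orientation: [2.811, 0.0, -2.967]
wrist_force: [0.7, -0.2, -4.3]
grip_width: 0.0156
gripper_force: 45.0
```

Run:
```python
from plan import *
state(4)
go([(0,-97.5,92.3,.33),(0,-98,92.2,.33),(0,-98.5,92.2,.33)])
go([(0,-99,92.2,.33),(0,-99.5,92.2,.33),(0,-100,92.2,.33)])
```

```text
t 11.2 tip,eul [-6.000e-02 -9.640e+01  9.235e+01] [ 3.302e-01 -1.000e-04  2.000e-04] F(box) [ 0.04 -0.17 -3.48] T [-0.61  0.01  0.01] grip 0.0155
[[0.01, -0.05, -0.01, -0.0, -0.0, -0.0, -1], [0.02, -0.1, -0.02, -0.0, -0.0, -0.0, -1], [0.03, -0.15, -0.02, -0.0, -0.0, -0.0, -1]]
[[0.01, -0.05, 0.0, -0.0, -0.0, -0.0, -1], [0.02, -0.1, 0.0, -0.0, -0.0, -0.0, -1], [0.03, -0.15, 0.0, -0.0, -0.0, -0.0, -1]]
```

move_arm(commands=[[0.01,-0.05,-0.01,0,0,0,-1],[0.02,-0.1,-0.02,0,0,0,-1],[0.03,-0.15,-0.02,0,0,0,-1],[0.03,-0.15,-0.02,0,0,0,-1]])

```text
time: 11.6
eef_pos: [0.5381, 0.1913, 0.1532]
orientation: [2.811, 0.0, -2.967]
wrist_force: [-1.1, -0.6, -4.2]
grip_width: 0.0156
gripper_force: 45.0
```

Run:
```python
from plan import *
state(4)
```

```text
t 11.8 tip,eul [-4.000e-02 -9.792e+01  9.216e+01] [ 3.302e-01 -1.000e-04  1.000e-04] F(box) [-0.44 -0.08 -4.34] T [-0.61  0.    0.01] grip 0.0158
```

move_arm(commands=[[0.01,-0.05,0,0,0,0,-1],[0.02,-0.1,0,0,0,0,-1],[0.03,-0.15,0,0,0,0,-1],[0.03,-0.15,0,0,0,0,-1]])

```text
time: 12.2
eef_pos: [0.5382, 0.1902, 0.1533]
orientation: [2.811, -0.0, -2.966]
wrist_force: [-0.5, 0.8, -3.8]
grip_width: 0.0158
gripper_force: 45.0
```

Run:
```python
from plan import *
state(4)
go([(0,-100.5,92.2,.33),(0,-101,92.2,.33),(0,-101.5,92.2,.33)])
go([(0,-102,92.2,.33),(0,-102.5,92.2,.33),(0,-103,92.2,.33)])
```

```text
t 12.4 tip,eul [ -0.1  -99.31  92.12] [3.304e-01 1.000e-04 3.000e-04] F(box) [-0.52  1.26 -2.94] T [-0.29  0.06  0.07] grip 0.0156
[[0.01, -0.05, 0.0, -0.0, -0.0, -0.0, -1], [0.01, -0.1, 0.0, -0.0, -0.0, -0.0, -1], [0.02, -0.14, 0.0, -0.0, -0.0, -0.0, -1]]
[[0.01, -0.05, 0.0, -0.0, -0.0, -0.0, -1], [0.02, -0.1, 0.0, -0.0, -0.0, -0.0, -1], [0.03, -0.15, 0.0, -0.0, -0.0, -0.0, -1]]
```

move_arm(commands=[[0,-0.03,0.02,0,0,0,-1],[0,-0.05,0.03,0,0,0,-1],[0,-0.05,0.03,0,0,0,-1]])

```text
time: 12.7
eef_pos: [0.5381, 0.1899, 0.1535]
orientation: [2.811, -0.0, -2.966]
wrist_force: [-0.8, 3.8, -5.1]
grip_width: 0.016
gripper_force: 45.0
```

Run:
```python
from plan import *
state(6)
```

```text
t 13.0 tip,eul [ -0.21 -99.61  92.43] [3.306e-01 1.000e-04 5.000e-04] F(box) [-0.51  3.56 -3.93] T [0.32 0.15 0.2 ] grip 0.0159
```

Wall found at y ≈ −99.5 with a pure y reaction of about 3.5 N, off-centre toward +x. I'll correct yaw slightly and start lowering about the tip.

Run:
```python
import plan
from plan import *
p,Rt=tcp(0,-100,92.2,.33);pickle.dump((p+[0,-.0005,.0003],Rt.as_quat()),open('cmd.pkl','wb'))
plan.Rb=R.from_euler('z',YB+.006)
# keep box-frame origin consistent: tip rotated about box origin -> shift x
def T(y,z,th): 
    v=R.from_euler('z',-.006).apply([0,y,z]); return (v[0],v[1],v[2],th)
go([T(-100.4,92.5,.33),T(-100.4,92.5,.33)])
go([T(-100.4,92.6,.315),T(-100.4,92.7,.30),T(-100.4,92.8,.285),T(-100.4,92.8,.285)])
```

```text
[[-0.05, 0.0, 0.0, 0.0, 0.0, 0.34, -1], [-0.05, 0.0, 0.0, 0.0, 0.0, 0.34, -1]]
[[-0.02, 0.09, -0.14, -0.85, -0.15, 0.0, -1], [-0.03, 0.18, -0.28, -1.69, -0.31, 0.0, -1], [-0.05, 0.26, -0.41, -2.54, -0.46, 0.0, -1], [-0.05, 0.26, -0.41, -2.54, -0.46, 0.0, -1]]
```

move_arm(commands=[[-0.05,0,0,0,0,0.34,-1],[-0.05,0,0,0,0,0.34,-1]])

```text
time: 13.2
eef_pos: [0.5378, 0.1896, 0.1535]
orientation: [2.811, 0.0, -2.96]
wrist_force: [-1.1, 3.6, -4.8]
grip_width: 0.0157
gripper_force: 45.0
```

Run:
```python
from plan import *
state(5)
```

```text
t 13.45 tip,eul [-6.000e-02 -9.978e+01  9.242e+01] [0.3303 0.     0.006 ] F(box) [-0.91  3.92 -4.44] T [0.46 0.13 0.09] grip 0.0159
```

move_arm(commands=[[-0.02,0.09,-0.14,-0.85,-0.15,0,-1],[-0.03,0.18,-0.28,-1.69,-0.31,0,-1],[-0.05,0.26,-0.41,-2.54,-0.46,0,-1],[-0.05,0.26,-0.41,-2.54,-0.46,0,-1]])

```text
time: 13.85
eef_pos: [0.5374, 0.1924, 0.1494]
orientation: [2.857, 0.0, -2.96]
wrist_force: [-1.6, 2.5, -2.3]
grip_width: 0.0159
gripper_force: 45.0
```

Run:
```python
from plan import *
state(5)
```

```text
t 14.1 tip,eul [ 6.000e-02 -9.978e+01  9.295e+01] [ 2.856e-01 -2.000e-04  6.000e-03] F(box) [-0.33  4.04 -3.  ] T [0.62 0.16 0.06] grip 0.016
```

```bash
cat > low.py <<'E'
import plan
from plan import *
plan.Rb=R.from_euler('z',YB+.006)
def T(y,z,th): 
    v=R.from_euler('z',-.006).apply([0,y,z]); return (v[0],v[1],v[2],th)
E
python3 - <<'E'
from low import *
go([T(-100.3,92.9,.27),T(-100.3,92.9,.255),T(-100.3,92.9,.24),T(-100.3,93,.225),T(-100.3,93,.225)])
go([T(-100.3,93,.21),T(-100.3,93,.195),T(-100.3,93.1,.18),T(-100.3,93.1,.165),T(-100.3,93.1,.165)])
go([T(-100.3,93.2,.15),T(-100.3,93.2,.135),T(-100.3,93.2,.12),T(-100.3,93.2,.12)])
go([T(-100.3,93.3,.11),T(-100.3,93.3,.10),T(-100.3,93.3,.09),T(-100.3,93.3,.08),T(-100.3,93.3,.08)])
E
```

```text
[[-0.02, 0.09, -0.15, -0.84, -0.16, 0.0, -1], [-0.03, 0.17, -0.3, -1.69, -0.31, 0.0, -1], [-0.04, 0.25, -0.45, -2.53, -0.47, 0.0, -1], [-0.06, 0.33, -0.6, -3.38, -0.62, 0.0, -1], [-0.06, 0.33, -0.6, -3.38, -0.62, 0.0, -1]]
[[-0.01, 0.07, -0.15, -0.84, -0.16, 0.0, -1], [-0.02, 0.14, -0.31, -1.69, -0.31, 0.0, -1], [-0.04, 0.21, -0.46, -2.53, -0.47, 0.0, -1], [-0.05, 0.28, -0.61, -3.38, -0.62, 0.0, -1], [-0.05, 0.28, -0.61, -3.38, -0.62, 0.0, -1]]
[[-0.01, 0.06, -0.15, -0.84, -0.16, 0.0, -1], [-0.02, 0.12, -0.31, -1.69, -0.31, 0.0, -1], [-0.03, 0.18, -0.48, -2.54, -0.47, 0.0, -1], [-0.03, 0.18, -0.48, -2.54, -0.47, 0.0, -1]]
[[-0.01, 0.04, -0.09, -0.56, -0.1, 0.0, -1], [-0.02, 0.08, -0.2, -1.12, -0.2, 0.0, -1], [-0.02, 0.11, -0.31, -1.69, -0.3, 0.0, -1], [-0.03, 0.15, -0.42, -2.25, -0.41, 0.0, -1], [-0.03, 0.15, -0.42, -2.25, -0.41, 0.0, -1]]
```

move_arm(commands=[[-0.02,0.09,-0.15,-0.84,-0.16,0,-1],[-0.03,0.17,-0.3,-1.69,-0.31,0,-1],[-0.04,0.25,-0.45,-2.53,-0.47,0,-1],[-0.06,0.33,-0.6,-3.38,-0.62,0,-1],[-0.06,0.33,-0.6,-3.38,-0.62,0,-1]])

```text
time: 14.6
eef_pos: [0.5368, 0.1955, 0.1433]
orientation: [2.918, 0.0, -2.96]
wrist_force: [-1.4, 3.5, -2.1]
grip_width: 0.0158
gripper_force: 45.0
```

Run:
```python
from plan import *
state(4)
```

```text
t 14.8 tip,eul [ -0.   -99.78  92.95] [ 2.255e-01 -1.000e-04  5.900e-03] F(box) [-0.34  4.27 -2.85] T [0.67 0.18 0.08] grip 0.0161
```

move_arm(commands=[[-0.01,0.07,-0.15,-0.84,-0.16,0,-1],[-0.02,0.14,-0.31,-1.69,-0.31,0,-1],[-0.04,0.21,-0.46,-2.53,-0.47,0,-1],[-0.05,0.28,-0.61,-3.38,-0.62,0,-1],[-0.05,0.28,-0.61,-3.38,-0.62,0,-1]])

```text
time: 15.3
eef_pos: [0.5362, 0.1982, 0.1371]
orientation: [2.978, 0.0, -2.96]
wrist_force: [-1.3, 3.0, -2.4]
grip_width: 0.0158
gripper_force: 45.0
```

Run:
```python
from plan import *
state(4)
```

```text
t 15.5 tip,eul [-7.000e-02 -9.981e+01  9.309e+01] [0.1654 0.     0.0058] F(box) [-0.37  4.01 -3.19] T [0.73 0.18 0.07] grip 0.0158
```

move_arm(commands=[[-0.01,0.06,-0.15,-0.84,-0.16,0,-1],[-0.02,0.12,-0.31,-1.69,-0.31,0,-1],[-0.03,0.18,-0.48,-2.54,-0.47,0,-1],[-0.03,0.18,-0.48,-2.54,-0.47,0,-1]])

```text
time: 15.9
eef_pos: [0.5359, 0.2, 0.1323]
orientation: [3.023, 0.0, -2.96]
wrist_force: [-1.9, 3.9, -3.2]
grip_width: 0.0159
gripper_force: 45.0
```

Run:
```python
from plan import *
state(4)
```

```text
t 16.1 tip,eul [-3.000e-02 -9.986e+01  9.312e+01] [ 1.204e-01 -1.000e-04  5.800e-03] F(box) [-0.71  3.85 -3.69] T [0.86 0.22 0.05] grip 0.0155
```

move_arm(commands=[[-0.01,0.04,-0.09,-0.56,-0.1,0,-1],[-0.02,0.08,-0.2,-1.12,-0.2,0,-1],[-0.02,0.11,-0.31,-1.69,-0.3,0,-1],[-0.03,0.15,-0.42,-2.25,-0.41,0,-1],[-0.03,0.15,-0.42,-2.25,-0.41,0,-1]])

```text
time: 16.6
eef_pos: [0.5356, 0.2015, 0.1282]
orientation: [3.062, 0.0, -2.96]
wrist_force: [-1.1, 3.0, -2.8]
grip_width: 0.0158
gripper_force: 45.0
```

Run:
```python
from low import *
state(4)
go([T(-100.3,93.4,.07),T(-100.3,93.4,.06),T(-100.3,93.4,.05),T(-100.3,93.4,.05)])
go([T(-100.3,93.5,.04),T(-100.3,93.5,.03),T(-100.3,93.5,.03)])
go([T(-100.3,93.5,.02),T(-100.3,93.6,.01),T(-100.3,93.6,.01)])
```

```text
t 16.8 tip,eul [ -0.61 -99.84  93.28] [ 0.0803 -0.0001 -0.0001] F(box) [-0.58  3.68 -3.74] T [0.79 0.21 0.06] grip 0.0155
[[-0.01, 0.03, -0.1, -0.56, -0.1, 0.0, -1], [-0.01, 0.07, -0.21, -1.13, -0.2, 0.0, -1], [-0.02, 0.1, -0.32, -1.69, -0.31, 0.0, -1], [-0.02, 0.1, -0.32, -1.69, -0.31, 0.0, -1]]
[[-0.0, 0.03, -0.1, -0.56, -0.1, 0.0, -1], [-0.01, 0.06, -0.21, -1.13, -0.2, 0.0, -1], [-0.01, 0.06, -0.21, -1.13, -0.2, 0.0, -1]]
[[-0.0, 0.03, -0.11, -0.56, -0.11, 0.0, -1], [-0.01, 0.05, -0.22, -1.13, -0.21, 0.0, -1], [-0.01, 0.05, -0.22, -1.13, -0.21, 0.0, -1]]
```

move_arm(commands=[[-0.01,0.03,-0.1,-0.56,-0.1,0,-1],[-0.01,0.07,-0.21,-1.13,-0.2,0,-1],[-0.02,0.1,-0.32,-1.69,-0.31,0,-1],[-0.02,0.1,-0.32,-1.69,-0.31,0,-1]])

```text
time: 17.2
eef_pos: [0.5355, 0.2025, 0.125]
orientation: [3.092, 0.0, -2.96]
wrist_force: [-1.4, 1.9, -3.2]
grip_width: 0.0155
gripper_force: 45.0
```

move_arm(commands=[[0,0.03,-0.1,-0.56,-0.1,0,-1],[-0.01,0.06,-0.21,-1.13,-0.2,0,-1],[-0.01,0.06,-0.21,-1.13,-0.2,0,-1]])

```text
time: 17.5
eef_pos: [0.5354, 0.2031, 0.1229]
orientation: [3.112, -0.0, -2.96]
wrist_force: [-1.1, 1.8, -3.5]
grip_width: 0.016
gripper_force: 45.0
```

Run:
```python
from low import *
state(4)
```

```text
t 17.7 tip,eul [ -0.62 -99.83  93.51] [ 0.0303 -0.0001 -0.0001] F(box) [-0.63  2.95 -3.77] T [0.78 0.15 0.01] grip 0.0158
```

move_arm(commands=[[0,0.02,-0.05,-0.28,-0.05,0,-1],[0,0.03,-0.11,-0.56,-0.11,0,-1],[0,0.04,-0.16,-0.85,-0.16,0,-1],[-0.01,0.05,-0.22,-1.13,-0.21,0,-1],[-0.01,0.05,-0.22,-1.13,-0.21,0,-1]])

```text
time: 18.2
eef_pos: [0.5353, 0.2036, 0.1208]
orientation: [3.132, 0.0, -2.96]
wrist_force: [-2.3, 2.8, -3.2]
grip_width: 0.0153
gripper_force: 45.0
```

Run:
```python
from low import *
state(5)
go([T(-100.3,93.6,.006),T(-100.3,93.5,.003),T(-100.3,93.5,.0),T(-100.3,93.5,.0)])
```

```text
t 18.45 tip,eul [ -0.62 -99.85  93.55] [ 0.0102 -0.0001 -0.    ] F(box) [-0.6   3.31 -3.29] T [0.74 0.17 0.02] grip 0.0159
[[-0.0, 0.01, -0.04, -0.22, -0.04, 0.0, -1], [-0.0, 0.02, -0.08, -0.39, -0.07, 0.0, -1], [-0.0, 0.03, -0.12, -0.56, -0.1, 0.0, -1], [-0.0, 0.03, -0.12, -0.56, -0.1, 0.0, -1]]
```

move_arm(commands=[[0,0.01,-0.04,-0.22,-0.04,0,-1],[0,0.02,-0.08,-0.39,-0.07,0,-1],[0,0.03,-0.12,-0.56,-0.1,0,-1],[0,0.03,-0.12,-0.56,-0.1,0,-1]])

```text
time: 18.85
eef_pos: [0.5352, 0.2039, 0.1197]
orientation: [-3.141, 0.0, -2.96]
wrist_force: [-2.5, 2.7, -2.0]
grip_width: 0.0158
gripper_force: 45.0
```

Run:
```python
from low import *
state(6)
```

```text
t 19.15 tip,eul [ -0.56 -99.78  93.5 ] [ 0.0003 -0.0001  0.0001] F(box) [-1.49  2.84 -1.08] T [0.7  0.33 0.03] grip 0.0159
```

move_arm(commands=[[0,0.03,-0.02,0,0,0,-1],[-0.01,0.05,-0.04,0,0,0,-1],[-0.01,0.05,-0.04,0,0,0,-1]])

```text
time: 19.45
eef_pos: [0.5353, 0.2039, 0.1197]
orientation: [-3.142, 0.0, -2.961]
wrist_force: [-5.1, -0.1, 5.2]
grip_width: 0.0158
gripper_force: 45.0
```

Run:
```python
from low import *
state(5)
```

```text
t 19.7 tip,eul [ -0.62 -99.8   93.49] [-0.0001 -0.0001 -0.0004] F(box) [-3.98  1.01  5.6 ] T [0.26 0.85 0.06] grip 0.0157
```

Seated at 9 N. I'll ease off a little and then release.

move_arm(commands=[[0,0.0,0.02,0,0,0,-1],[0,0.0,0.03,0,0,0,-1]], grip_force=15)

```text
time: 19.9
eef_pos: [0.5352, 0.2039, 0.1197]
orientation: [-3.141, 0.0, -2.961]
wrist_force: [-2.5, 0.2, 2.6]
grip_width: 0.0161
gripper_force: 15.0
```

move_arm(commands=[[0,0,0,0,0,0,-0.5],[0,0,0,0,0,0,-0.2],[0,0,0,0,0,0,0.2],[0,0,0,0,0,0,0.5],[0,0,0,0,0,0,0.5]], grip_force=5)

```text
time: 20.4
eef_pos: [0.5353, 0.2043, 0.1195]
orientation: [3.142, 0.0, -2.961]
wrist_force: [-0.4, -0.1, -0.6]
grip_width: 0.0506
gripper_force: 0.0
```

Run:
```python
from low import *
state(4)
```

```text
t 20.6 tip,eul [ -0.58 -99.3   93.32] [ 0.0001 -0.      0.0001] F(box) [-0.02 -0.36  0.12] T [0.05 0.01 0.  ] grip 0.0662
```

move_arm(commands=[[0,0,1,0,0,0,0.6],[0,0,3,0,0,0,0.6],[0,0,6,0,0,0,0.6],[0,0,10,0,0,0,0.6],[0,0,14,0,0,0,0.6]])

```text
time: 21.1
eef_pos: [0.5348, 0.2041, 0.2616]
orientation: [-3.142, -0.0, -2.961]
wrist_force: [-0.0, 0.8, -0.1]
grip_width: 0.0734
gripper_force: 0.0
```

move_arm(commands=[[-3,-3,2,0,0,0,0.6],[-6,-6,4,0,0,0,0.6],[-8,-9,6,0,0,0,0.6],[-8,-12,6,0,0,0,0.6],[-8,-15,6,0,0,0,0.6]])

```text
time: 21.6
eef_pos: [0.4547, 0.0533, 0.3212]
orientation: [3.14, 0.003, -2.96]
wrist_force: [0.1, 0.1, -0.2]
grip_width: 0.0735
gripper_force: 0.0
```

Run:
```python
from low import *
d=snap('side');a=cv2.resize(d['pixels'][110:210,170:310,::-1],None,fx=5,fy=5,interpolation=2)
fb=lambda P:plan.Rb.apply((np.array(P)+[0,12,85])/1000)+[*BX,0]
for A,B in [((-75,-100,15),(75,-100,15)),((75,-100,15),(75,100,15)),((-75,100,15),(75,100,15)),((-75,-100,15),(-75,100,15)),((-45,-8,49),(45,-8,49))]:
    q=(proj(d,[fb(A),fb(B)])-(170,110)+.5)*5;cv2.line(a,tuple(map(int,q[0])),tuple(map(int,q[1])),(0,0,255),1)
cv2.imwrite('pics/f.png',a)
```

```text
(no output)
```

View pics/f.png

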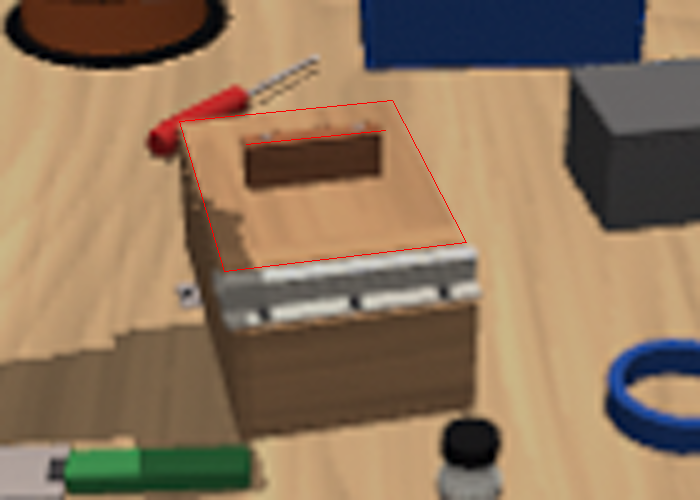

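The picture shows the lid flat and square on the box, matching the predicted outline (corners at 180,122 / 393,100 / 466,242 / 225,270). The bystanders are in place and the arm is clear.

```bash
python3 -c "
from station import manip
print(manip.close_job())"
```

```text
the job is handed in; nothing more can be done
None
```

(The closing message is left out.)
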